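# Clear the specimen off the polisher, then jack its marked lift point and hold

### The job

The polisher's right-hand feet need adjusting: first take the brown specimen off the polisher's free-turning wheel and set it in the specimen tray, marked face up, beside the black one. Then stand the little ratchet jack flat on the bench with its saddle cup centred under the pin of the yellow lift bracket, let go of it, and pump the handle two full strokes, finishing while still holding the handle fully down at the bottom of the second stroke, so that the lever and not the pawl carries the machine. Never shove or lean on the polisher, and leave the other things where they are.

Things in the scene. Friction and masses are not known exactly. Their poses are not given: they have to be found in the camera images.
- polisher: White bench polisher, about 4.6 kg, loose on 4 rubber feet: shell 190 (x) x 170 (y) mm, 18 to 74 mm above the bench; black bowl 164 mm across up to 88 mm, blue wheel on top. Origin: centre of its footprint at bench level; +x to its back (control strip on the -x face), +y to its left. A yellow lift bracket 42 wide, top 35 mm above the bench, sticks out 46 mm from its right-hand (-y) face.
- platen_top (a point): Centre of the wheel's upper face, 96.5 mm above the bench. The wheel (142 mm across, blue cloth, white dot near the rim) turns freely and endlessly about its upright axis; nothing holds it.
- lift_pin (a point): Lower end of the steel pin under the yellow bracket: the marked lift point. Pin 12 mm in diameter with a flat, chamfered end; its end is 22 mm above the bench at the start. It lies at (0, -113, 22) mm in the polisher's frame, 28 mm out from the right-hand face.
- puck_bakelite: Brown round specimen (metal coupon moulded in resin), 30 mm in diameter, 19 mm high, 28 g, standing off-centre on the polisher's wheel. Origin: centre of its underside; z up out of the marked face.
- puck_black: Black round specimen, 30 mm in diameter, 17 mm high, already in the tray 36 mm from the tray's centre along the tray's +y. Origin: centre of its underside. Leave it there.
- tray: Low open aluminium specimen tray with cork floor, fixed: outside 85 (x) x 125 (y) mm, walls 3 mm thick and 11 mm high, floor 3 mm above the bench. Origin: centre of its underside. Its +y half holds the black specimen, its -y half is free.
- tray_in (a point): Centre of the tray's floor (upper side, 3 mm above the bench); axes as the tray's.
- jack: Loose ratchet toe jack, 0.83 kg, blue and steel. Origin: on its underside below the column; +x points to the saddle, handle to -x. Base plate 84 wide, 6 thick, x = -116 to +70 mm. Column to grip: two blue cheek plates, 40 mm over their outsides (y -20 to +20), x -45 to +19, 6 to 67 mm above the bench. Best stand: +x square to the polisher's right-hand face, handle away from the machine.
- jack_body (a point): Middle between the blue cheeks, 60 mm above the jack's underside, at (-13, 0, 60) mm in the jack's frame.
- saddle_cup (a point): Centre of the floor of the jack's saddle, a round steel cup 41 mm outside, 28 mm inside, 4 mm deep; at (50, 0, 15) mm in the jack's frame when lowered, rim then 19 mm above the bench: it slides under the lift pin with 3 mm to spare. It rises with the saddle.
- handle_pad (a point): Centre of the upper face of the red-topped palm pad (36 x 34 mm) at the end of the pump handle. It swings on a 100 mm radius about a cross pin at (-32, 0, 45) mm in the jack's frame: at about (-117, 0, 98) mm there with the handle up, (-132, 0, 41) mm fully down.
- jack_handle (a joint): Angle of the pump handle: 0 up (a spring returns it there when let go), 0.60 rad fully down on its stop; it grows as the pad is pressed down. Pressing needs 2 to 3 N unloaded and 7 to 11 N under the machine.
- jack_saddle (a joint): Rise of the saddle, m; it meets the pin at 7 mm. The handle must come fully up before each stroke. Under the machine the first full stroke carries the saddle to about 12 mm and, as the handle goes up again, the stop pawl lets it settle to 8 mm; the second stroke carries it to about 22 mm (18 mm if let go). Unloaded all are about 1.5 mm higher. A third stroke is too high.
- oil_bottle: Small cream oil bottle with red spout, 39 mm in diameter, 135 mm high; bystander. Origin: centre of its underside.
- bit_box: Small yellow lidded plastic box, 48 x 64 mm, 28 mm high; bystander. Origin: centre of its underside.
- hex_key: Black hexagon key lying flat, 72 mm long; bystander. Origin: its middle at bench level.
There are look-alikes about, which are no part of the job. Leave any blue look-alike of the puck_bakelite alone.

How it is judged:
By the outcome, as a careful person would: the job done as asked, in the order asked, and still so for the second after the job is handed in, while the arm keeps its last pose, push and grip.
It also fails if it takes over 72 s, if anything falls off the work surface, if the arm or the gripper's body presses on something with over 40 N, if the wrist force passes 120 N, or if a joint passes its speed limit or range.

### The arm

A 6-joint arm with a two-finger parallel gripper is mounted at the origin on a cart in front of the work surface, level with it; the furniture and walls round the work are solid. World frame = base frame: x ahead of the robot, y to its left, z up, the work surface at z = 0. Lengths are in mm, angles in degrees, forces in N, time in s.
With the tool pointing down it reaches from about 350 to 850 mm from the base axis. Payload 8.1 kg.
Tool frame: the origin (TCP) lies at the very end of the fingers, on their centre line; the grasp point (between the pads) lies 19 mm behind it (pinch_z is the z of the grasp point in the tool frame, in mm); z points along the fingers, y is the direction in which the jaws open and shut (so a half turn about z gives the same grasp; the last joint's range is limited). The gripper opens to 85 mm and grips with 20 to 120 N. Pads are 22 mm wide; open, the fingers measure 114 mm over their backs; the gripper's body (76 mm by 85 mm) begins 54 mm behind the grasp point. The pads swing forward as they close: fully open they stand 13 mm farther back than shut.
Start: joints at [-71.643, 7.471, 85.268, -0, 87.261, -4.893], TCP at [236.872, -551.268, 231.292] pointing down, gripper open.
Joint ranges: [-169.43, 169.43], [-51.17, 129.36], [1.28, 143.12], [-76.62, 256.62], [0, 156.53], [-152.29, 152.29]. Speed limits (degrees/s): [136.94, 136.94, 159.86, 180, 180, 180].

### API

Orientations are given as [roll, pitch, yaw] about the fixed x, y, z axes, in that order (R = Rz(yaw) Ry(pitch) Rx(roll)).
In Python, from bench import * gives the robot as it stands.
- The arm moves only by the shell command python3 -m creep 'ROWS' [FORCE]. ROWS is a JSON object of lists of equal length, an entry for each row: "translation": the shift along the tool's x, y, z in mm, a list of three; "rotation": the turn, a rotation vector about the tool's x, y, z in rad, a list of three; "claw": the finger opening in mm, from 0 to 85.4. In form: {"translation": [[dx, dy, dz], ...], "rotation": [[ax, ay, az], ...], "claw": [claw, ...]}. A call has 1 to 10 rows; each row shifts and turns the commanded pose from where the row before left it, along the tool's axes as they then stand; what a row does not reach is not made up. A row lasts 1/10 s, in which the tool goes at most 50 mm and 8.59 degrees, less where a joint would pass 70% of its speed; a pose out of reach is approached as far as the arm can. A call is refused whole if a number of a shift passes 50 or a number of a turn 0.15, either way. A call with a gripper value outside its range is refused whole. The fingers move at their own pace and stop on an object; FORCE is the grip in N (left out, the last holds). Time passes only in rows, so rows that do not move let the fingers close. It gives the time, the measured TCP pose, the force and the opening at its end, in the units of the state.
- sense(): the state, without advancing time (a new reading comes with each control period).
- snapshot(name): name is "scene" or "top" or "wrist"; returns a dict with "frame" (480x640x3 uint8, red, green, blue), "intrinsics" (3x3 intrinsics, pixels), "dist" ([k1, k2, p1, p2, k3] as OpenCV has them; the pictures are not rectified), "extrinsics" (4x4, takes a point from camera to world coordinates). Camera axes: x right, y up, looking along -z (the intrinsics and any distortion apply to the point x, -y, -z); pixel columns grow to the right and rows downward; lengths in mm; the calibration is good to about 2 mm. A picture is of the moment at which its call begins. There is no depth.
- hand_in(): hands the job in, once; it reports no verdict.
The state is a dict: "time": time; "joint_pos": joint angles; "qd": joint speeds; "joint_efforts": joint torques, N m; "tool_pos": TCP position; "tcp_rot": TCP orientation; "ft_force": force on the tool from outside, world axes, zero at the start; "wrist_torque": the same for the moment, N m; "finger_gap": finger opening in mm.
Only numpy, scipy, OpenCV 4.12 (cv2) and the standard library are available. Lean on these libraries where they do the work, as an engineer would, in place of code of your own. Each camera call takes 0.05 s, during which the arm holds its last target.

## Working session

There is one attempt and no reset: what is moved stays moved. The work goes in short steps, Python scripts to look and compute and a shell command to move; the robot and the scene stay as the last step left them, time stands still between calls to the robot, and variables do not carry over. Pictures are saved under pics/ and viewed, and the job is handed in when it is done.

```bash
ls; mkdir -p pics; cat > h.py <<'E'
import numpy as np, cv2
from bench import *
def shot(n,fn=None):
    s=snapshot(n)
    f=np.array(s["frame"])
    if fn: cv2.imwrite('pics/'+fn+'.png',f[:,:,::-1])
    np.savez('last_%s.npz'%n,f=f,K=np.array(s["intrinsics"]),d=np.array(s["dist"]),E=np.array(s["extrinsics"]))
    return load(n)
def load(n):
    z=np.load('last_%s.npz'%n); return {k:z[k] for k in z.files}
def ray(c,px):
    p=cv2.undistortPoints(np.array(px,float).reshape(-1,1,2),c['K'],c['d']).reshape(-1,2)
    v=np.c_[p[:,0],-p[:,1],-np.ones(len(p))]@c['E'][:3,:3].T
    return c['E'][:3,3],v
def at(c,px,z):
    o,v=ray(c,px); t=(z-o[2])/v[:,2]; return (o+v*t[:,None])
def proj(c,P):
    P=np.array(P,float).reshape(-1,3); q=(P-c['E'][:3,3])@c['E'][:3,:3]
    q=q*[1,-1,-1]
    return cv2.projectPoints(q,np.zeros(3),np.zeros(3),c['K'],c['d'])[0].reshape(-1,2)
E
python3 - <<'E'
from h import *
for n in("scene","top","wrist"):
    c=shot(n,n+'0'); print(n,c['E'][:3,3],-c['E'][:3,2])
print(sense())
E
```

```text
pics
scene [241.59178733 621.14783998 599.59593845] [ 0.34881966 -0.75468526 -0.55567527]
top [ 450.99130981  -74.74934721 1264.83202312] [ 0.09076793 -0.01761908 -0.9957162 ]
wrist [ 303.7380126  -523.31233787  372.97274661] [-0.26316052 -0.11062209 -0.95838891]
{'time': 0.15, 'joint_pos': array([-7.16436042e+01,  7.50629266e+00,  8.53149688e+01,  1.26804370e-03,
        8.72624957e+01, -4.89331430e+00]), 'qd': array([-0.05521113, -0.07609272, -0.13416542,  0.12945776,  0.0635892 ,
       -0.06996703]), 'joint_efforts': array([-1.14582046e-03, -5.70065439e+01, -5.01157773e+01, -1.69736923e-04,
        9.80252400e-03,  6.60806995e-05]), 'tool_pos': array([ 236.73381311, -550.85742587,  230.47348531]), 'tcp_rot': array([-1.79916656e+02, -8.40642982e-03,  2.32496425e+01]), 'ft_force': array([ 0.1729272 , -0.34094861, -0.01253335]), 'wrist_torque': array([ 0.04616541,  0.05565882, -0.02555768]), 'finger_gap': 85.71258583341198}
```

View pics/top0.png

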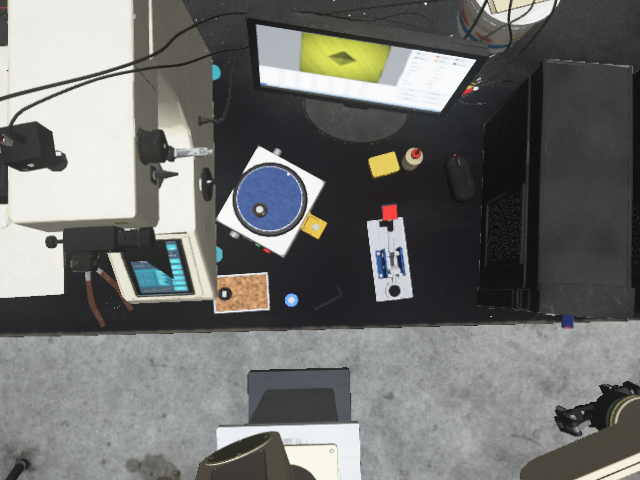

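View pics/scene0.png

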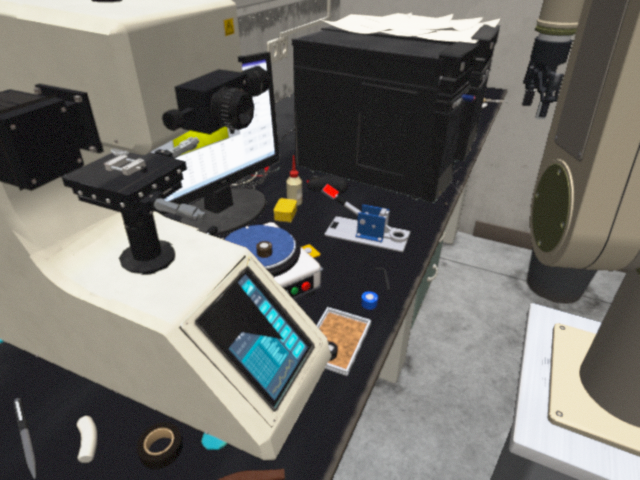

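View pics/wrist0.png

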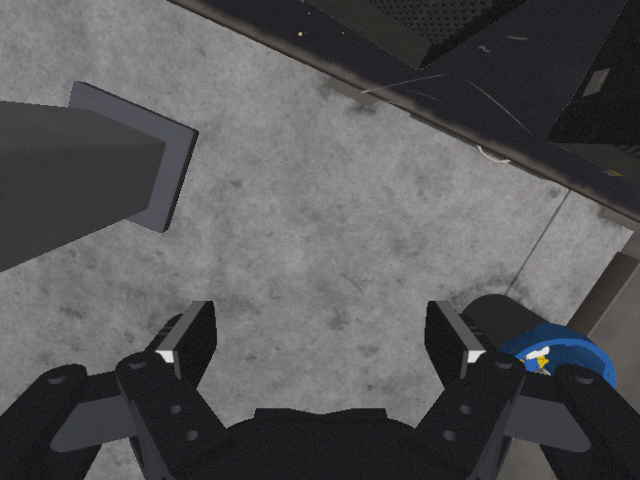

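```bash
python3 - <<'E'
from h import *
c=load('top'); f=c['f'][:,:,::-1]
cv2.imwrite('pics/t1.png',cv2.resize(f[140:320,205:425],None,fx=3.6,fy=3.3,interpolation=cv2.INTER_CUBIC))
cv2.imwrite('pics/t2.png',cv2.resize(f[140:270,205:335],None,fx=4.6,fy=4.6,interpolation=cv2.INTER_CUBIC))
cv2.imwrite('pics/t3.png',cv2.resize(f[195:310,350:430],None,fx=5,fy=5,interpolation=cv2.INTER_CUBIC))
E
```

```text
(no output)
```

View pics/t1.png

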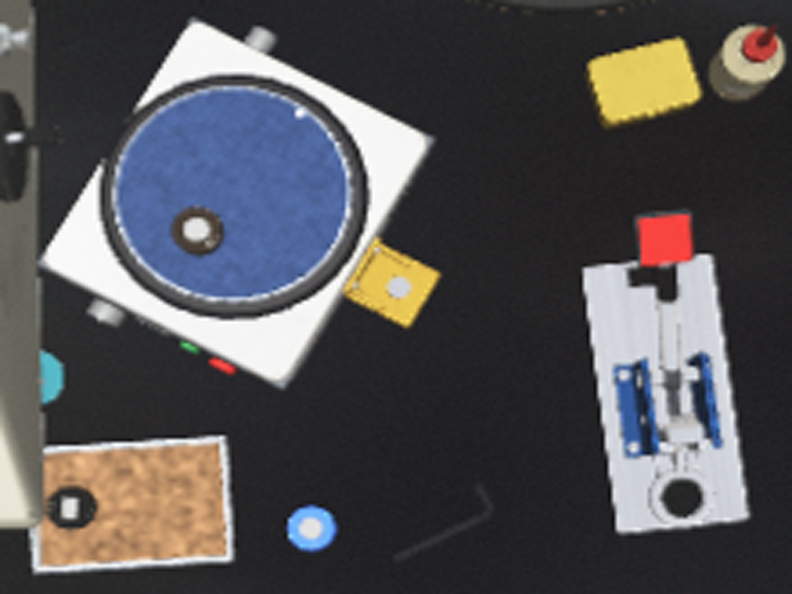

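View pics/t2.png

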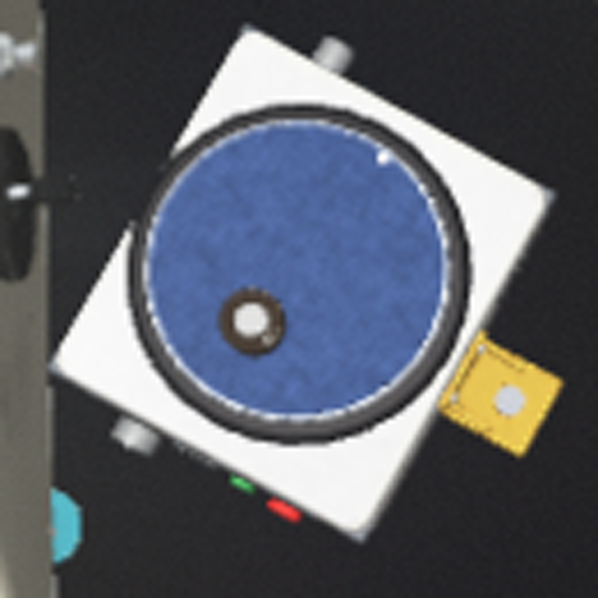

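View pics/t3.png

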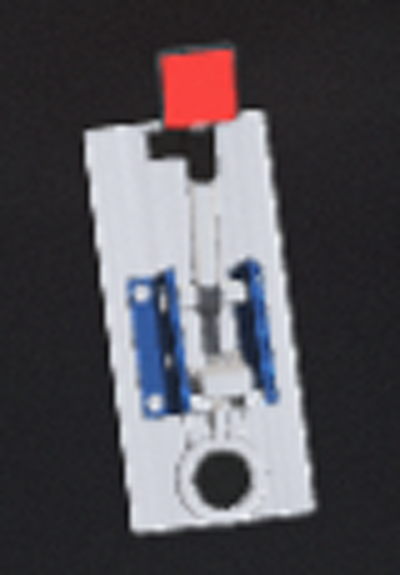

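```bash
cat > m.py <<'E'
from h import *
from scipy.optimize import least_squares
c=load('top')
def t2(p): return np.array(p,float)/4.6+[205,140]-0.4
def t1(p): return np.array(p,float)/[3.6,3.3]+[205,140]-0.4
def t3(p): return np.array(p,float)/5+[350,195]-0.4
def fit(loc,px,g):
    loc=np.array(loc,float);px=np.array(px)
    def w(q):
        ca,sa=np.cos(q[2]),np.sin(q[2]);return np.c_[q[0]+ca*loc[:,0]-sa*loc[:,1],q[1]+sa*loc[:,0]+ca*loc[:,1],loc[:,2]]
    r=least_squares(lambda q:(proj(c,w(q))-px).ravel(),g)
    return r.x,np.abs(r.fun).max(),r.fun.reshape(-1,2)
print('pol edges'); 
P=at(c,t2([[248,28],[550,193],[362,538],[55,365]]),74);print(P.round(1))
q,e,f=fit([[95,85,74],[95,-85,74],[-95,-85,74],[-95,85,74],[0,0,96.5],[0,-113,35]],t2([[248,28],[550,193],[362,538],[55,365],[298,272],[512,400]]),[500,0,np.radians(-30)])
print(q[:2],np.degrees(q[2]),e,f.round(2))
print('pinpix',at(c,t2([[512,400]]),35))
print('puck',at(c,t2([[252,320]]),115.5), 'wheel',at(c,t2([[298,272]]),96.5))
T=at(c,t1([[225,437],[232,558],[35,571],[42,447]]),11);print('tray',T.round(1),T.mean(0))
print('black',at(c,t1([[70,507]]),20))
q,e,f=fit([[-116,42,6],[-116,-42,6],[70,-42,6],[70,42,6],[50,0,19],[-117,0,98]],t3([[262,112],[85,130],[132,532],[315,512],[221,480],[198,87]]),[450,-250,np.pi])
print('jack',q[:2],np.degrees(q[2]),e,f.round(2))
E
python3 m.py
```

```text
pol edges
[[766.2  46.8  74. ]
 [683.  -95.5  74. ]
 [521.   -3.2  74. ]
 [606.1 139.9  74. ]]
[644.32211074  22.24013827] -30.115812891946263 1.6351764989517221 [[-0.61 -1.31]
 [ 1.58 -0.43]
 [ 0.2   0.68]
 [-1.64  0.64]
 [ 0.29 -0.14]
 [ 0.2   0.51]]
pinpix [[588.77419353 -75.0944658   35.        ]]
puck [[619.24879957  42.57701522 115.5       ]] wheel [[644.02789126  22.86589946  96.5       ]]
tray [[490.5  37.9  11. ]
 [407.9  34.8  11. ]
 [402.2 157.9  11. ]
 [486.5 152.8  11. ]] [446.76096868  95.85315399  11.        ]
black [[445.11605568 134.1415494   20.        ]]
jack [ 491.59655232 -242.93542786] 185.01453220935315 0.5743911330066851 [[ 0.3  -0.57]
 [-0.43 -0.17]
 [-0.1   0.28]
 [-0.12  0.07]
 [ 0.13 -0.18]
 [ 0.2   0.54]]
```

```bash
python3 -m creep '{"translation":[[0,0,0],[0,0,0],[0,0,0],[10,-25,0],[17,-42,0],[17,-42,0],[17,-42,0],[17,-42,0],[17,-42,0],[10,-25,0]],"rotation":[[0,0,0.135],[0,0,0.135],[0,0,0.135],[0,0,0],[0,0,0],[0,0,0],[0,0,0],[0,0,0],[0,0,0],[0,0,0]],"claw":[50,50,50,50,50,50,50,50,50,50]}' 30
```

```text
time: 1.15
tool_pos: [342.3, -288.4, 231.1]
tcp_rot: [-180.0, -0.0, 0.1]
ft_force: [0.2, -0.2, 0.8]
finger_gap: 50.2
```

```bash
python3 -m creep '{"translation":[[15,-18,0],[30,-36,0],[32,-38,0],[32,-38,0],[32,-38,0],[32,-38,0],[32,-38,0],[32,-38,0],[25,-29,0],[10,-15,0]],"rotation":[[0,0,0],[0,0,0],[0,0,0],[0,0,0],[0,0,0],[0,0,0],[0,0,0],[0,0,0],[0,0,0],[0,0,0]],"claw":[50,50,50,50,50,50,50,50,50,50]}' && python3 - <<'E'
from h import *
c=shot('wrist','w1'); print(sense()['tool_pos']); print(proj(c,[[619.2,42.6,115.5],[644,22.5,96.5]]))
E
```

```text
time: 2.15
tool_pos: [614.6, 38.1, 230.4]
tcp_rot: [-180.0, 0.0, 0.2]
ft_force: [0.8, 0.4, -0.2]
finger_gap: 49.9
[614.87979398  39.32868353 230.28410401]
[[313.08564377 229.41302777]
 [339.27775652 192.42219253]]
```

View pics/w1.png

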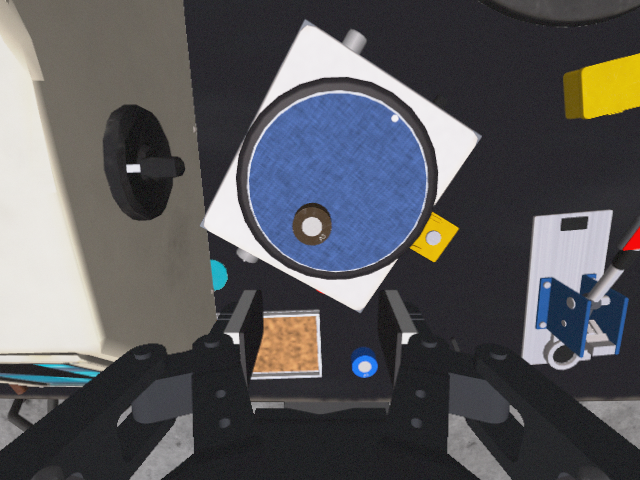

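```bash
python3 - <<'E'
from h import *
w=load('wrist');t=load('top')
print('puck',at(w,[[312,227]],115.5),'pin',at(w,[[433.5,238]],35),'black/trayright',at(w,[[320,311],[322,376]],11))
print('corners',at(w,[[307,22],[479,137],[361,310],[205,225]],74))
for n,c,box in(('w',w,(60,300,220,460)),('t',t,(150,250,225,315))):
    f=c['f'].astype(int);b=(f[:,:,2]-f[:,:,0]>35)
    m=np.zeros(b.shape,np.uint8);m[box[0]:box[1],box[2]:box[3]]=b[box[0]:box[1],box[2]:box[3]]
    cs=max(cv2.findContours(m,cv2.RETR_EXTERNAL,cv2.CHAIN_APPROX_NONE)[0],key=cv2.contourArea)
    P=at(c,cs.reshape(-1,2),96.5)[:,:2]; print(n,cv2.minEnclosingCircle(P.astype(np.float32)))
E
```

```text
puck [[621.05897535  43.40355864 115.5       ]] pin [[589.37070316 -74.86111176  35.        ]] black/trayright [[496.32859127  37.27779499  11.        ]
 [409.59257614  34.68187541  11.        ]]
corners [[768.0121687   47.50238674  74.        ]
 [685.96557622 -91.11358321  74.        ]
 [530.73315017  -0.88266277  74.        ]
 [611.91609279 137.11732459  74.        ]]
w ((647.6948852539062, 23.965856552124023), 69.1589126586914)
t ((645.93359375, 23.926143646240234), 69.35096740722656)
```

```bash
python3 -m creep '{"translation":[[2.5,-2,10],[2.5,-1.5,25],[0,0,30],[0,0,25],[0,0,15],[0,0,10],[0,0,0]],"rotation":[[0,0,0],[0,0,0],[0,0,0],[0,0,0],[0,0,0],[0,0,0],[0,0,0]],"claw":[50,50,50,50,50,50,50]}' && python3 - <<'E'
from h import *
c=shot('wrist','w2'); print(sense()['tool_pos'])
E
```

```text
time: 2.9
tool_pos: [617.4, 38.0, 114.8]
tcp_rot: [180.0, 0.1, 0.0]
ft_force: [-0.1, 0.1, -0.3]
finger_gap: 49.9
[618.269677    38.15059775 116.32301948]
```

View pics/w2.png

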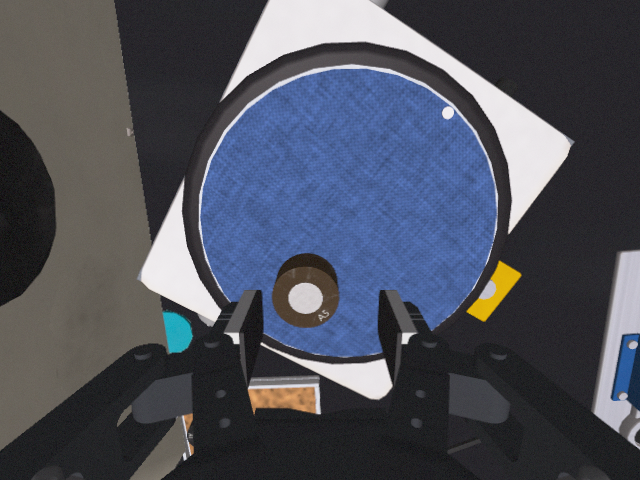

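```bash
python3 -m creep '{"translation":[[2,-5.5,0],[0,0,6],[0,0,7],[0,0,0]],"rotation":[[0,0,0],[0,0,0],[0,0,0],[0,0,0]],"claw":[50,50,50,50]}' && python3 - <<'E'
from h import *
c=shot('wrist','w3'); print(sense()['tool_pos'],at(c,[[305,298]],115.5))
E
```

```text
time: 3.35
tool_pos: [619.6, 44.2, 102.0]
tcp_rot: [180.0, 0.1, 0.1]
ft_force: [-0.7, 0.6, 0.4]
finger_gap: 49.8
[619.77048399  44.08678475 102.39296296] [[630.14426268  49.33253383 115.5       ]]
```

View pics/w3.png

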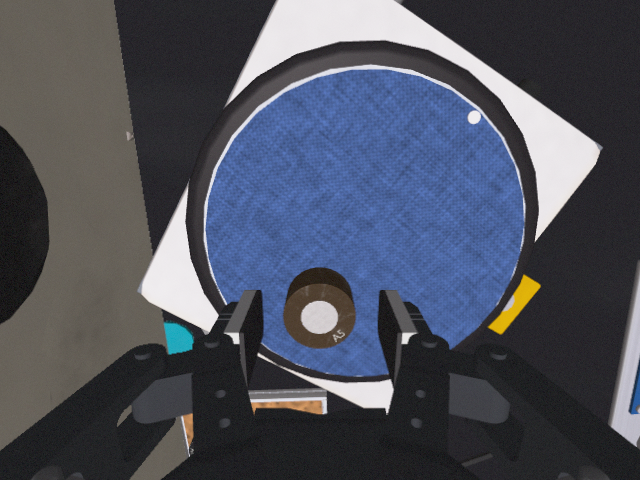

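```bash
python3 -m creep '{"translation":[[0,0,0],[0,0,0],[0,0,0],[0,0,0],[0,0,0],[0,0,0]],"rotation":[[0,0,0],[0,0,0],[0,0,0],[0,0,0],[0,0,0],[0,0,0]],"claw":[40,34,30,26,22,20]}' 25;  python3 -m creep '{"translation":[[0,0,0],[0,0,0]],"rotation":[[0,0,0],[0,0,0]],"claw":[20,20]}'; python3 - <<'E'
from h import *
c=shot('wrist','w4'); s=sense();print(s['tool_pos'],s['ft_force'],at(c,[[320,317]],115.5))
E
```

```text
time: 4.0
tool_pos: [620.7, 44.0, 103.7]
tcp_rot: [-180.0, -0.0, 0.0]
ft_force: [0.2, -0.2, 2.6]
finger_gap: 28.2
time: 4.2
tool_pos: [620.7, 44.0, 103.7]
tcp_rot: [180.0, -0.0, 0.0]
ft_force: [0.4, -0.8, 4.1]
finger_gap: 28.4
[620.69792802  43.9974168  103.72583678] [-0.44432428  0.27833647  4.45730481] [[621.79328136  43.2244401  115.5       ]]
```

View pics/w4.png

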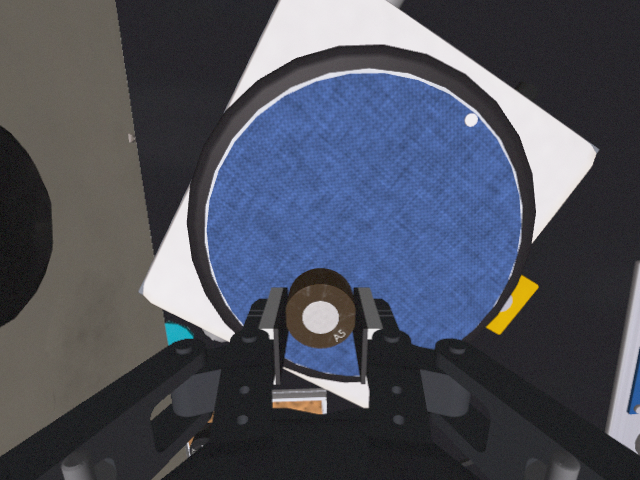

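```bash
python3 -m creep '{"translation":[[0,0,-5],[0,0,-15],[0,0,-30],[0,0,-30],[0,0,-10],[0,0,0]],"rotation":[[0,0,0],[0,0,0],[0,0,0],[0,0,0],[0,0,0],[0,0,0]],"claw":[20,20,20,20,20,20]}'; python3 - <<'E'
from h import *
c=shot('wrist','w5'); s=sense();print(s['tool_pos'],s['ft_force'])
E
```

```text
time: 4.85
tool_pos: [621.9, 44.0, 196.3]
tcp_rot: [180.0, -0.3, 0.0]
ft_force: [0.4, -1.0, 0.2]
finger_gap: 28.1
[620.78101203  44.05160458 194.00885905] [ 0.11392731 -0.74670903 -0.25087057]
```

View pics/w5.png

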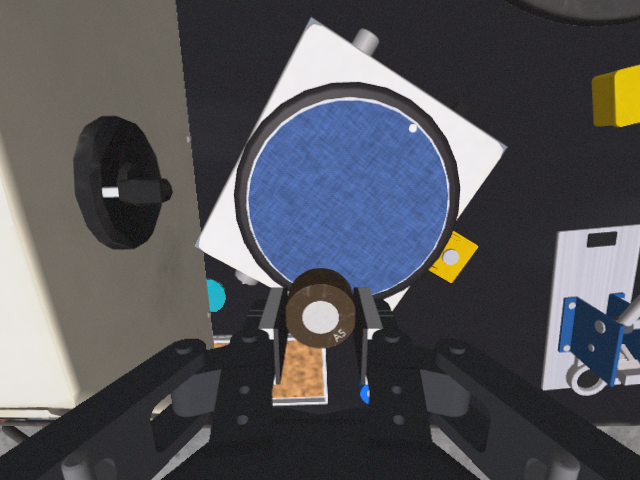

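```bash
python3 - <<'E'
from h import *
w=load('wrist');t=load('top')
for z in (0,50,100,150,200,250,300): print(z,at(w,[[205,330],[190,150],[185,412]],z)[:,:2].round().tolist(),at(t,[[216,250],[214,110],[216,299],[190,235]],z)[:,:2].round().tolist())
E
```

```text
0 [[494.0, 167.0], [682.0, 164.0], [386.0, 201.0]] [[544.0, 155.0], [874.0, 158.0], [432.0, 156.0], [580.0, 214.0]]
50 [[524.0, 149.0], [684.0, 146.0], [432.0, 178.0]] [[540.0, 146.0], [857.0, 148.0], [433.0, 147.0], [575.0, 203.0]]
100 [[553.0, 130.0], [686.0, 128.0], [477.0, 154.0]] [[537.0, 137.0], [840.0, 139.0], [434.0, 138.0], [570.0, 192.0]]
150 [[583.0, 112.0], [687.0, 110.0], [522.0, 131.0]] [[533.0, 128.0], [824.0, 130.0], [435.0, 129.0], [565.0, 180.0]]
200 [[612.0, 94.0], [689.0, 93.0], [568.0, 108.0]] [[529.0, 119.0], [807.0, 121.0], [435.0, 119.0], [560.0, 169.0]]
250 [[641.0, 76.0], [691.0, 75.0], [613.0, 85.0]] [[526.0, 110.0], [790.0, 112.0], [436.0, 110.0], [555.0, 157.0]]
300 [[671.0, 58.0], [693.0, 57.0], [658.0, 61.0]] [[522.0, 101.0], [773.0, 103.0], [437.0, 101.0], [549.0, 146.0]]
```

```bash
python3 -m creep '{"translation":[[-15,-3,0],[-35,-6,0],[-40,-8,0],[-40,-8,0],[-30,-5,0],[-11,-2,15],[0,0,35],[0,0,40],[0,0,35],[0,0,25]],"rotation":[[0,0,0],[0,0,0],[0,0,0],[0,0,0],[0,0,0],[0,0,0],[0,0,0],[0,0,0],[0,0,0],[0,0,0]],"claw":[20,20,20,20,20,20,20,20,20,20]}'; python3 -m creep '{"translation":[[0,0,0],[0,0,0]],"rotation":[[0,0,0],[0,0,0]],"claw":[20,20]}'; python3 - <<'E'
from h import *
c=shot('wrist','w6');c=shot('top','t6'); s=sense();print(s['tool_pos'],s['ft_force'])
f=c['f'][:,:,::-1]
cv2.imwrite('pics/t6c.png',cv2.resize(f[220:330,190:340],None,fx=5,fy=5,interpolation=cv2.INTER_CUBIC))
E
```

```text
time: 5.9
tool_pos: [445.9, 75.7, 38.8]
tcp_rot: [180.0, 0.3, 0.0]
ft_force: [0.2, 0.5, -0.4]
finger_gap: 28.5
time: 6.1
tool_pos: [448.0, 75.8, 42.3]
tcp_rot: [180.0, 0.2, 0.0]
ft_force: [0.4, 0.1, -0.5]
finger_gap: 28.2
[450.25230256  75.95022685  44.52656898] [-0.33201462 -0.72635841  0.62175229]
```

View pics/w6.png

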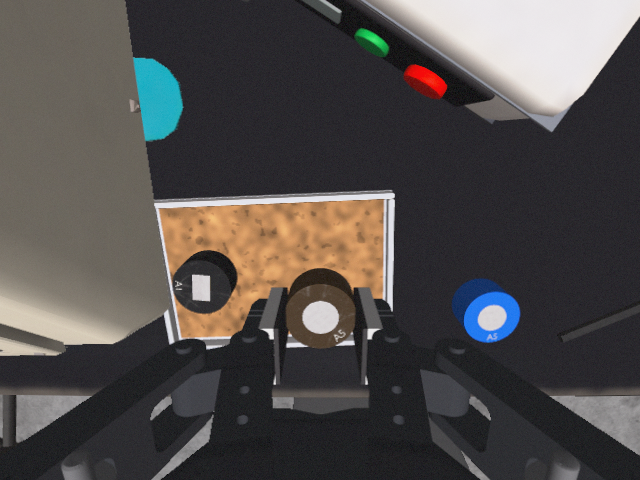

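View pics/t6c.png

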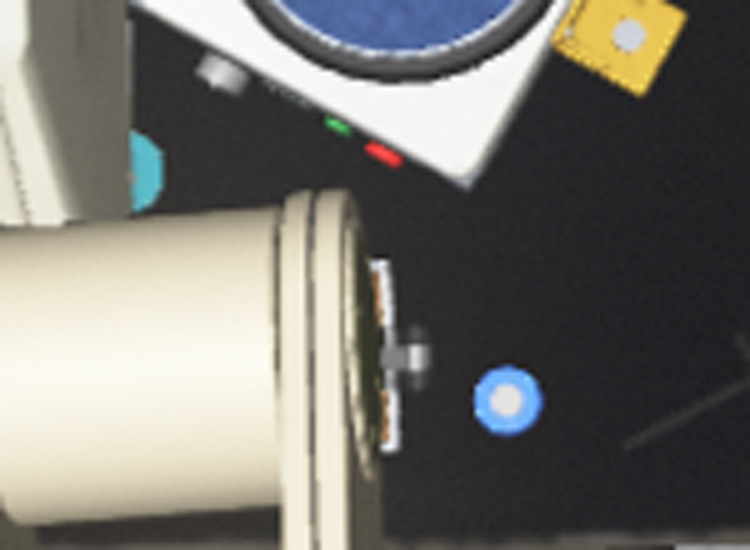

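```bash
python3 -m creep '{"translation":[[0,0,10],[0,0,12],[0,0,6],[0,0,0],[0,0,0]],"rotation":[[0,0,0],[0,0,0],[0,0,0],[0,0,0],[0,0,0]],"claw":[20,20,20,20,20]}'; python3 - <<'E'
from h import *
c=shot('wrist','w7'); s=sense();print(s['tool_pos'],s['ft_force'])
print(at(c,[[320,317]],35), at(c,[[390,196]],11))
E
```

```text
time: 6.7
tool_pos: [449.0, 75.9, 15.0]
tcp_rot: [180.0, 0.1, 0.0]
ft_force: [-0.1, 0.5, -0.3]
finger_gap: 28.0
[449.42580092  75.89069098  15.35452074] [ 0.73793789  0.22325593 -0.7021547 ]
[[454.69862452  75.08847604  35.        ]] [[497.42023204  46.08944467  11.        ]]
```

View pics/w7.png

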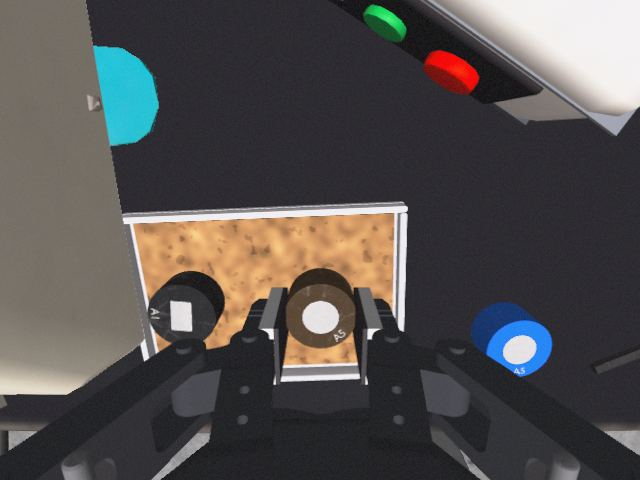

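```bash
python3 -m creep '{"translation":[[0,0,2],[0,0,1],[0,0,0.7],[0,0,0]],"rotation":[[0,0,0],[0,0,0],[0,0,0],[0,0,0]],"claw":[20,20,20,20]}';python3 -m creep '{"translation":[[0,0,1],[0,0,0.5]],"rotation":[[0,0,0],[0,0,0]],"claw":[20,20]}'
```

```text
time: 7.15
tool_pos: [449.3, 75.9, 11.6]
tcp_rot: [180.0, 0.0, 0.0]
ft_force: [-1.0, 0.6, -0.3]
finger_gap: 28.4
time: 7.35
tool_pos: [449.5, 75.9, 10.2]
tcp_rot: [-180.0, -0.0, 0.0]
ft_force: [-2.3, 0.1, 6.8]
finger_gap: 28.1
```

```bash
python3 -m creep '{"translation":[[0,0,0],[0,0,0],[0,0,0],[0,0,0],[0,0,-8],[0,0,-20],[0,0,-40],[0,0,-40],[0,0,-20],[0,0,0]],"rotation":[[0,0,0],[0,0,0],[0,0,0],[0,0,0],[0,0,0],[0,0,0],[0,0,0],[0,0,0],[0,0,0],[0,0,0]],"claw":[31,34,38,38,38,38,38,38,38,38]}' 40; python3 - <<'E'
from h import *
c=shot('wrist','w8'); s=sense();print(s['tool_pos'],s['ft_force'])
E
```

```text
time: 8.35
tool_pos: [452.2, 76.1, 142.9]
tcp_rot: [-180.0, -0.4, 0.0]
ft_force: [0.7, 0.1, 0.5]
finger_gap: 37.7
[450.90094711  75.99877247 140.49274088] [-0.16474919 -0.33592027 -0.93516984]
```

View pics/w8.png

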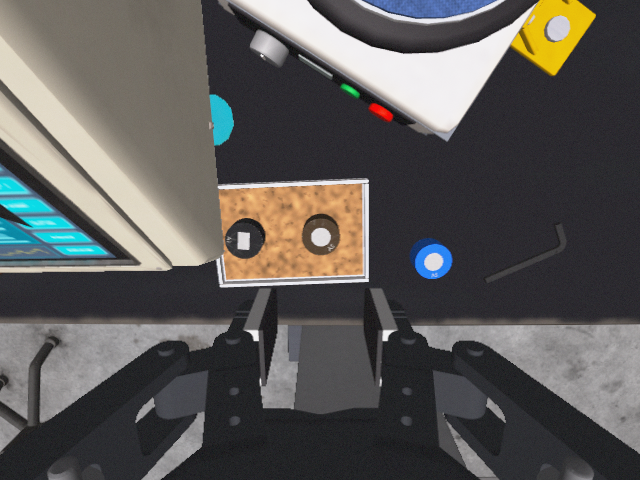

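```bash
python3 -m creep '{"translation":[[4,15,-10],[6,35,-20],[8,45,-20],[8,45,-10],[8,45,0],[8,45,0],[6,45,0],[4,30,0],[2,13,0],[0,0,0]],"rotation":[[0,0,0],[0,0,0],[0,0,0],[0,0,0],[0,0,0],[0,0,0],[0,0,0],[0,0,0],[0,0,-0.1],[0,0,-0.15]],"claw":[70,70,70,70,70,70,70,70,70,70]}'; python3 -m creep '{"translation":[[0,0,0],[0,0,0],[0,0,0],[0,0,0],[0,0,0],[0,0,0],[0,0,0],[0,0,0],[0,0,0],[0,0,0]],"rotation":[[0,0,-0.15],[0,0,-0.15],[0,0,-0.15],[0,0,-0.15],[0,0,-0.15],[0,0,-0.15],[0,0,-0.15],[0,0,-0.15],[0,0,-0.15],[0,0,-0.15]],"claw":[70,70,70,70,70,70,70,70,70,70]}'; python3 -m creep '{"translation":[[0,0,0],[0,0,0],[0,0,0],[0,0,0],[0,0,0],[0,0,0],[0,0,0],[0,0,0],[0,0,0],[0,0,0]],"rotation":[[0,0,-0.15],[0,0,-0.15],[0,0,-0.15],[0,0,-0.15],[0,0,-0.15],[0,0,-0.15],[0,0,-0.15],[0,0,-0.15],[0,0,-0.15],[0,0,-0.13]],"claw":[70,70,70,70,70,70,70,70,70,70]}'; python3 - <<'E'
from h import *
c=shot('wrist','w9'); s=sense();print(s['tool_pos'],s['tcp_rot'],s['joint_pos'])
E
```

```text
time: 9.4
tool_pos: [502.5, -243.9, 195.9]
tcp_rot: [-179.9, 0.1, 14.5]
ft_force: [-0.2, 0.1, -0.7]
finger_gap: 70.1
time: 10.4
tool_pos: [502.7, -241.5, 196.1]
tcp_rot: [-179.9, -0.1, 100.7]
ft_force: [0.3, 0.7, -0.1]
finger_gap: 70.0
time: 11.4
tool_pos: [502.7, -241.5, 196.1]
tcp_rot: [179.9, -0.1, -174.5]
ft_force: [-0.0, -0.1, -0.1]
finger_gap: 70.1
[ 502.7373931  -241.52886494  196.14330551] [ 1.79891721e+02 -1.41226134e-01 -1.74115591e+02] [-3.09293164e+01  2.19639289e+00  9.45292114e+01  2.07570978e-03
  8.34523420e+01 -1.26813832e+02]
```

View pics/w9.png

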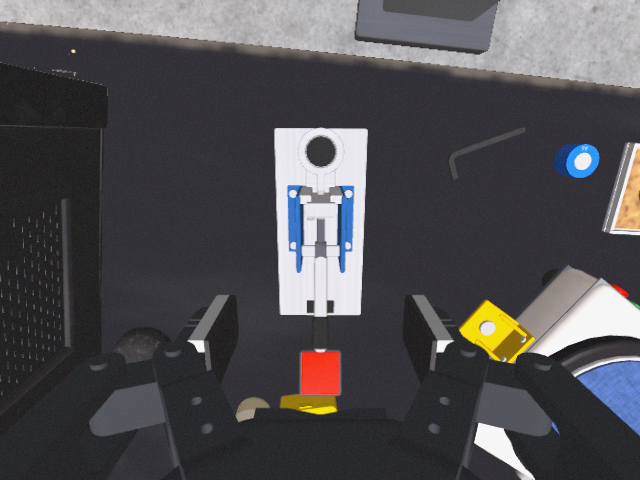

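```bash
cat > jf.py <<'E'
from h import *
from scipy.optimize import least_squares
def fit(c,loc,px,g):
    loc=np.array(loc,float);px=np.array(px,float)
    def w(q):
        ca,sa=np.cos(q[2]),np.sin(q[2]);return np.c_[q[0]+ca*loc[:,0]-sa*loc[:,1],q[1]+sa*loc[:,0]+ca*loc[:,1],loc[:,2]]
    r=least_squares(lambda q:(proj(c,w(q))-px).ravel(),g)
    return r.x,r.fun.reshape(-1,2)
E
python3 - <<'E'
from jf import *
c=load('wrist')
q,f=fit(c,[[70,-42,6],[70,42,6],[-116,42,6],[-116,-42,6],[50,0,17]],[[275,128],[367,128],[360,314],[280,314],[321,152]],[490,-240,3.22])
b=q[:2]-13*np.array([np.cos(q[2]),np.sin(q[2])])
print(q[:2],np.degrees(q[2]),f.round(1),b)
E
```

```text
[ 495.86057646 -242.27109327] 185.0368070225472 [[ 93.1   2.5]
 [-92.8   1.9]
 [-80.5   2.9]
 [ 80.2   3.3]
 [  0.1   1.7]] [ 508.810377   -241.12974938]
```

```bash
python3 - <<'E'
from jf import *
c=load('wrist')
q,f=fit(c,[[70,42,6],[70,-42,6],[-116,-42,6],[-116,42,6],[50,0,17]],[[275,128],[367,128],[360,314],[280,314],[321,152]],[490,-240,3.22])
b=q[:2]-13*np.array([np.cos(q[2]),np.sin(q[2])])
print(q[:2],np.degrees(q[2]),f.round(1),b)
E
```

```text
[ 493.66030201 -242.52053576] 185.15842621373488 [[-1.1 -0.6]
 [ 1.  -0.2]
 [ 0.5  1.3]
 [-0.3  1.1]
 [-0.1 -0.9]] [ 506.6076507 -241.3517065]
```

```bash
python3 -m creep '{"translation":[[-2.8,0,15],[0,0,30],[0,0,35],[0,0,30],[0,0,20],[0,0,10],[0,0,0],[0,0,0]],"rotation":[[0,0,0.01],[0,0,0],[0,0,0],[0,0,0],[0,0,0],[0,0,0],[0,0,0],[0,0,0]],"claw":[70,70,70,70,70,70,70,70]}'; python3 - <<'E'
from h import *
c=shot('wrist','w10'); s=sense();print(s['tool_pos'],s['tcp_rot'],s['ft_force'])
E
```

```text
time: 12.25
tool_pos: [506.7, -241.9, 58.4]
tcp_rot: [-180.0, 0.0, -175.5]
ft_force: [1.1, -0.1, 0.0]
finger_gap: 70.0
[ 507.24707746 -242.23167279   59.21338769] [-1.79942699e+02  8.71562582e-02 -1.75525700e+02] [ 0.6064914  -0.35310966  1.00443622]
```

View pics/w10.png

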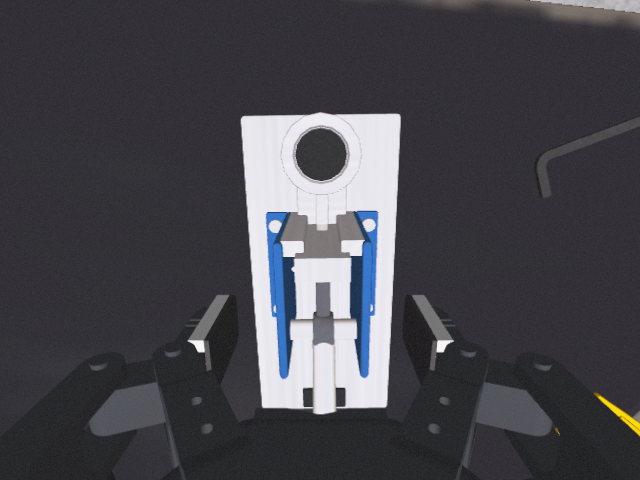

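```bash
python3 -m creep '{"translation":[[0,0,8],[0,0,7],[0,0,3],[0,0,0],[0,0,0],[0,0,0],[0,0,0],[0,0,0],[0,0,0],[0,0,0]],"rotation":[[0,0,-0.006],[0,0,0],[0,0,0],[0,0,0],[0,0,0],[0,0,0],[0,0,0],[0,0,0],[0,0,0],[0,0,0]],"claw":[70,70,70,70,60,52,46,42,38,34]}' 60;  python3 -m creep '{"translation":[[0,0,0],[0,0,0],[0,0,0]],"rotation":[[0,0,0],[0,0,0],[0,0,0]],"claw":[30,30,30]}'; python3 - <<'E'
from h import *
c=shot('wrist','w11'); s=sense();print(s['tool_pos'],s['tcp_rot'],s['ft_force'],s['finger_gap'])
E
```

```text
time: 13.3
tool_pos: [506.7, -241.4, 40.7]
tcp_rot: [180.0, 0.0, -175.1]
ft_force: [-1.5, 3.7, 5.4]
finger_gap: 38.9
time: 13.6
tool_pos: [506.7, -241.4, 40.6]
tcp_rot: [180.0, 0.0, -175.1]
ft_force: [-0.3, 3.8, 5.7]
finger_gap: 39.5
[ 506.64260816 -241.41956043   40.59696468] [ 1.79967334e+02  2.12996644e-02 -1.75122289e+02] [-1.10150278  3.54468333  4.62846061] 39.268275654562835
```

View pics/w11.png

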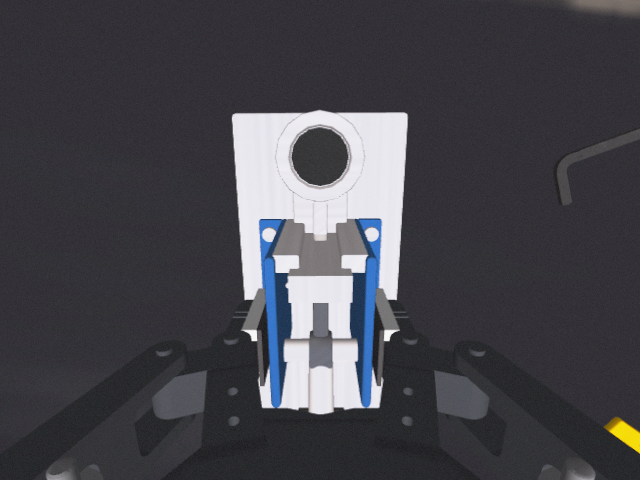

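```bash
python3 -m creep '{"translation":[[0,0,-4],[0,0,-10],[0,0,-14],[0,0,-14],[0,0,-8],[0,0,0],[0,0,0]],"rotation":[[0,0,0],[0,0,0],[0,0,0],[0,0,0],[0,0,0],[0,0,0],[0,0,0]],"claw":[25,25,25,25,25,25,25]}' 90; python3 - <<'E'
from h import *
c=shot('wrist','w12'); d=shot('scene','s12');s=sense();print(s['tool_pos'],s['tcp_rot'],s['ft_force'],s['wrist_torque'],s['finger_gap'])
cv2.imwrite('pics/s12.png',cv2.resize(d['f'][130:330,220:460,::-1],None,fx=3,fy=3,interpolation=cv2.INTER_CUBIC))
E
```

```text
time: 14.35
tool_pos: [506.6, -241.9, 90.4]
tcp_rot: [-180.0, 0.0, -175.1]
ft_force: [0.5, 0.8, -8.6]
finger_gap: 38.5
[ 505.89960981 -241.50461647   89.37435775] [ 1.79958713e+02 -5.82302184e-02 -1.75120959e+02] [-0.2130344  -0.46453371 -8.31465498] [-0.03799434  0.07987529  0.0103103 ] 38.71891805783205
```

View pics/w12.png

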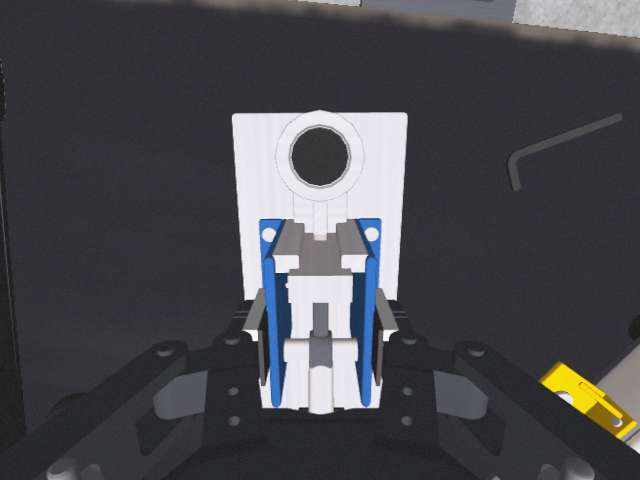

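View pics/s12.png

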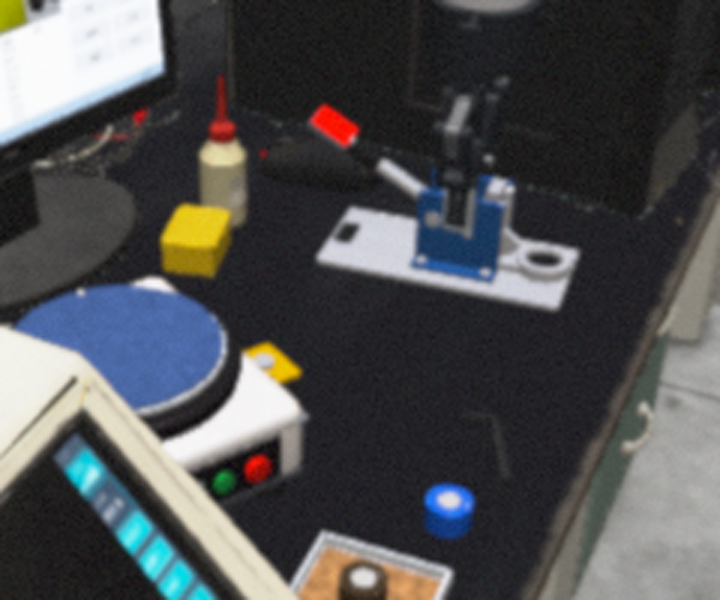

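```bash
python3 - <<'E'
from h import *
c=load('wrist'); print(at(c,[[320,157]],66+1.5)[:,:2], 506-at(c,[[320,157]],67.5)[0,0])
E
python3 -m creep '{"translation":[[-4,10,0],[-6,15,0],[-6,15,0],[-4,10,0],[0,0,0],[0,0,0],[0,0,0],[0,0,0],[0,0,0],[0,0,0]],"rotation":[[0,0,0],[0,0,0],[0,0,0],[0,0,0.05],[0,0,0.1],[0,0,0.12],[0,0,0.12],[0,0,0.12],[0,0,0.12],[0,0,0.12]],"claw":[25,25,25,25,25,25,25,25,25,25]}' 90
python3 -m creep '{"translation":[[0,0,0],[0,0,0],[0,0,0],[0,0,0],[0,0,0],[0,0,0],[0,0,0],[0,0,0],[0,0,0],[0,0,0]],"rotation":[[0,0,0.12],[0,0,0.12],[0,0,0.12],[0,0,0.12],[0,0,0.12],[0,0,0.12],[0,0,0.12],[0,0,0.12],[0,0,0.12],[0,0,0.12]],"claw":[25,25,25,25,25,25,25,25,25,25]}'
python3 -m creep '{"translation":[[0,0,0],[0,0,0],[0,0,0],[0,0,0]],"rotation":[[0,0,0.12],[0,0,0.08],[0,0,0.033],[0,0,0]],"claw":[25,25,25,25]}'
python3 - <<'E'
from h import *
c=shot('wrist','w13'); d=shot('top','t13');s=sense();print(s['tool_pos'],s['tcp_rot'],s['ft_force'],s['joint_pos'],s['finger_gap'])
cv2.imwrite('pics/t13c.png',cv2.resize(d['f'][140:320,205:425,::-1],None,fx=3.5,fy=3.3,interpolation=cv2.INTER_CUBIC))
E
```

```text
[[ 444.1744991  -248.23504089]] 61.82550090375332
time: 15.45
tool_pos: [522.4, -188.6, 89.9]
tcp_rot: [180.0, -0.0, 141.7]
ft_force: [1.1, 0.1, -7.8]
finger_gap: 38.5
time: 16.45
tool_pos: [522.4, -188.6, 89.9]
tcp_rot: [-180.0, -0.0, 72.9]
ft_force: [0.3, -0.5, -8.3]
finger_gap: 38.6
time: 16.85
tool_pos: [522.4, -188.8, 89.9]
tcp_rot: [-180.0, -0.0, 59.8]
ft_force: [-0.2, -0.0, -8.8]
finger_gap: 38.5
[ 522.34612826 -189.22054511   90.00430474] [-1.79989203e+02 -1.30454498e-02  5.99308032e+01] [-0.25850721  1.00716244 -8.41762772] [-2.52099728e+01  7.14999926e+00  1.00842139e+02  1.46277293e-02
  7.20175157e+01  4.85470566e+00] 38.39228967007223
```

View pics/w13.png

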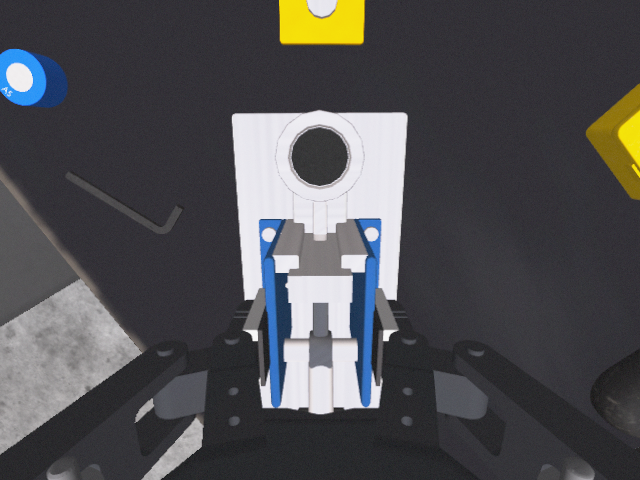

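View pics/t13c.png

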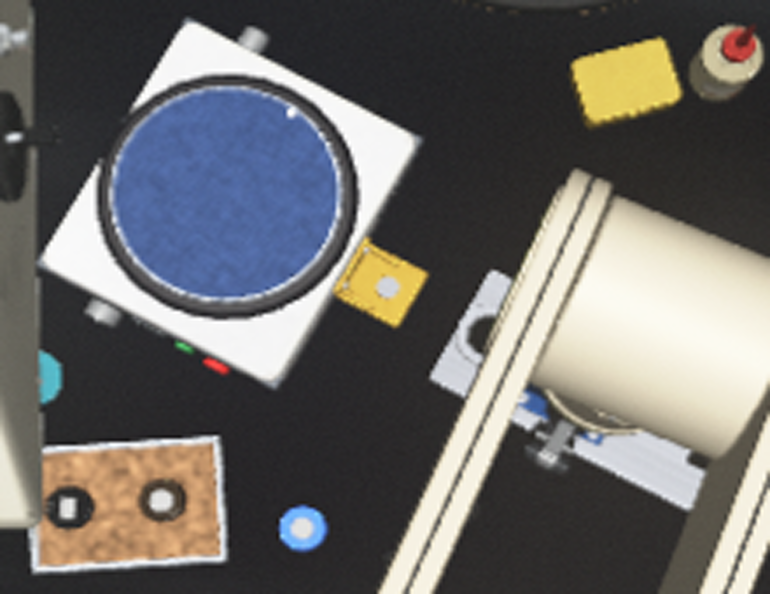

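```bash

python3 -m creep '{"translation":[[0,0,8],[0,0,15],[0,0,15],[0,0,6],[0,0,0],[0,0,0],[0,0,1],[0,0,1],[0,0,0]],"rotation":[[0,0,0],[0,0,0],[0,0,0],[0,0,0],[0,0,0],[0,0,0],[0,0,0],[0,0,0],[0,0,0]],"claw":[25,25,25,25,25,25,25,25,25]}'
python3 - <<'E'
from h import *
c=shot('wrist','w14');s=sense();print(s['tool_pos'],s['tcp_rot'],s['ft_force'])
E
```

```text
time: 17.85
tool_pos: [522.3, -190.4, 44.5]
tcp_rot: [180.0, -0.0, 59.8]
ft_force: [-0.3, 0.1, -7.7]
finger_gap: 38.5
[ 522.32174114 -190.39453184   44.44721329] [ 1.79965550e+02 -2.88618963e-03  5.98053177e+01] [ 0.29889758 -0.92261812 -8.18054472]
```

View pics/w14.png

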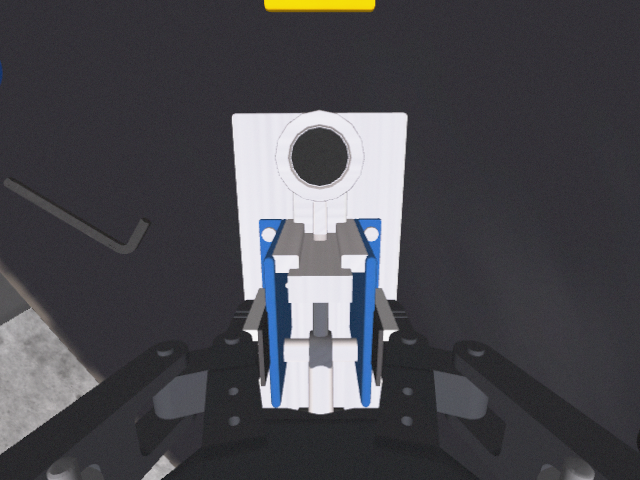

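```bash

python3 -m creep '{"translation":[[0,0,1],[0,0,1],[0,0,0.7],[0,0,0]],"rotation":[[0,0,0],[0,0,0],[0,0,0],[0,0,0]],"claw":[25,25,25,25]}'
python3 -m creep '{"translation":[[0,0,0.7],[0,0,0.4],[0,0,0]],"rotation":[[0,0,0],[0,0,0],[0,0,0]],"claw":[25,25,25]}'
```

```text
time: 18.3
tool_pos: [521.9, -190.2, 41.2]
tcp_rot: [-180.0, 0.0, 59.8]
ft_force: [-0.1, -0.7, -7.5]
finger_gap: 38.6
time: 18.6
tool_pos: [522.1, -190.3, 40.8]
tcp_rot: [-180.0, 0.0, 59.8]
ft_force: [-4.8, 2.0, 0.9]
finger_gap: 38.3
```

```bash

python3 -m creep '{"translation":[[4,0,-0.3],[8,0,0],[8,0,0],[8,0,0],[8,0,0],[8,0,0],[4,0,0],[0,0,0]],"rotation":[[0,0,0],[0,0,0],[0,0,0],[0,0,0],[0,0,0],[0,0,0],[0,0,0],[0,0,0]],"claw":[25,25,25,25,25,25,25,25]}'
python3 - <<'E'
from h import *
c=shot('wrist','w15');s=sense();print(s['tool_pos'],s['tcp_rot'],s['ft_force'])
E
```

```text
time: 19.4
tool_pos: [547.1, -147.7, 40.8]
tcp_rot: [180.0, -0.1, 59.9]
ft_force: [2.5, 3.1, -3.4]
finger_gap: 38.7
[ 546.98332876 -147.78996391   40.80068431] [ 1.79971665e+02 -8.53489595e-02  5.98507362e+01] [ 3.14480452  2.39581197 -3.0904182 ]
```

View pics/w15.png

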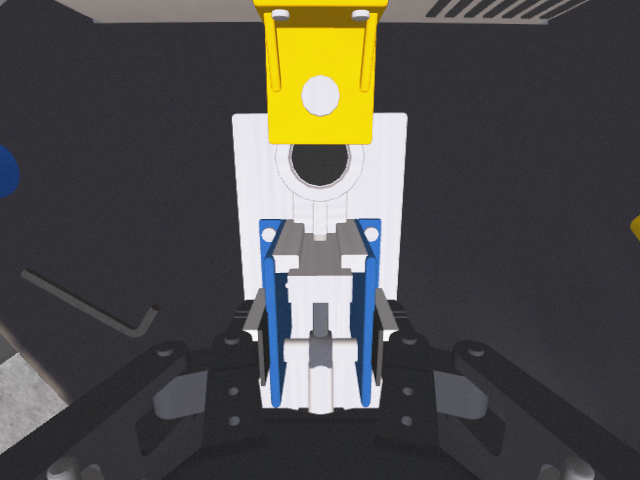

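```bash

python3 - <<'E'
from h import *
c=load('wrist');u=np.array([np.cos(np.radians(59.85)),np.sin(np.radians(59.85))]);n=np.array([-u[1],u[0]])
T=np.array([546.98,-147.79])
for z in(35,37):
  p=at(c,[[320.5,96]],z)[0,:2];print(z,p,(p-T)@u,(p-T)@n)
for px in([320,157],[320,156]):
  p=at(c,[px],19)[0,:2];print('cup',p,(p-T)@u,(p-T)@n)
print('base',[( (p[:2]-T)@u) for p in at(c,[[320,113],[264,226]],6)])
E
```

```text
35 [591.09846053 -73.44182522] 86.4490481143783 -0.8073001512160393
37 [590.99778446 -73.61128655] 86.2519464998216 -0.8053587807233592
cup [578.77333517 -94.2127733 ] 62.297644476062565 -0.5821299090160202
cup [578.99482963 -93.83229901] 62.73789473767022 -0.5825600264708254
base [np.float64(81.80906213894109), np.float64(26.978613271293423)]
```

```bash

python3 -m creep '{"translation":[[4,0,0],[6,0,0],[6,0,0],[4,0,0],[3.5,0,0],[0,0,0]],"rotation":[[0,0,0],[0,0,0],[0,0,0],[0,0,0],[0,0,0],[0,0,0]],"claw":[25,25,25,25,25,25]}'
python3 - <<'E'
from h import *
c=shot('wrist','w16');s=sense();d=shot('scene');print(s['tool_pos'],s['tcp_rot'],s['ft_force'])
T=s['tool_pos'][:2];u=np.array([np.cos(np.radians(59.85)),np.sin(np.radians(59.85))]);n=np.array([-u[1],u[0]])
cv2.imwrite('pics/s16.png',cv2.resize(d['f'][180:330,220:440,::-1],None,fx=3.5,fy=3.5,interpolation=cv2.INTER_CUBIC))
p=T+62.2*u;print('cup est',p); print(proj(c,[[p[0],p[1],35],[p[0],p[1],19]]))
E
```

```text
time: 20.05
tool_pos: [558.5, -128.2, 40.8]
tcp_rot: [180.0, -0.0, 59.8]
ft_force: [-0.5, -2.4, -1.0]
finger_gap: 38.8
[ 558.44919846 -128.17322593   40.8034498 ] [ 1.79974669e+02 -3.09414463e-02  5.98169829e+01] [ 0.2030793  -0.0011719  -0.81212076]
cup est [589.69011462 -74.38804993]
[[318.44961877 159.30078079]
 [318.61645717 156.9466654 ]]
```

View pics/w16.png

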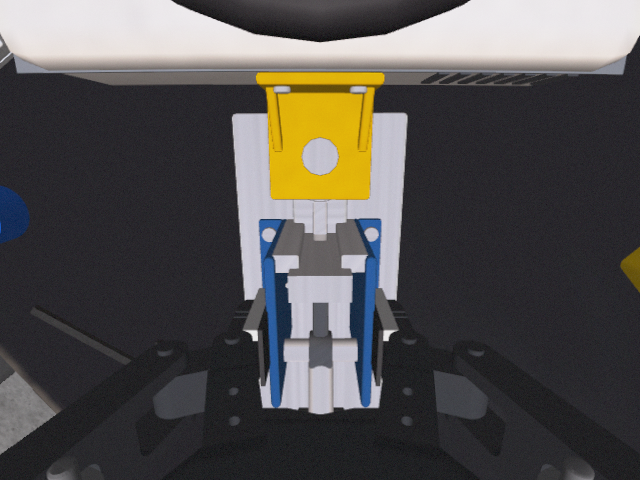

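View pics/s16.png

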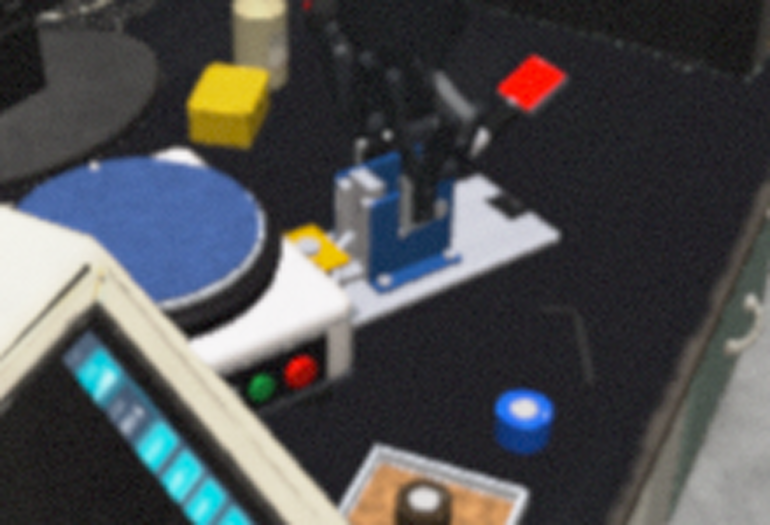

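```bash

python3 -m creep '{"translation":[[0.5,0,0.3],[0,0,0],[0,0,0],[0,0,0],[0,0,0],[0,0,0]],"rotation":[[0,0,0],[0,0,0],[0,0,0],[0,0,0],[0,0,0],[0,0,0]],"claw":[25,25,40,46,54,60]}'
python3 - <<'E'
from h import *
c=shot('wrist','w17');s=sense();print(s['tool_pos'],s['tcp_rot'],s['ft_force'],s['finger_gap'])
E
```

```text
time: 20.75
tool_pos: [558.3, -127.9, 40.2]
tcp_rot: [-180.0, -0.0, 59.8]
ft_force: [0.2, 0.6, -0.2]
finger_gap: 59.8
[ 558.31326576 -127.86652154   40.18138306] [-1.79991930e+02 -1.10523073e-02  5.98093522e+01] [ 0.28336614 -0.62127721 -0.21620678] 59.86460220128652
```

View pics/w17.png

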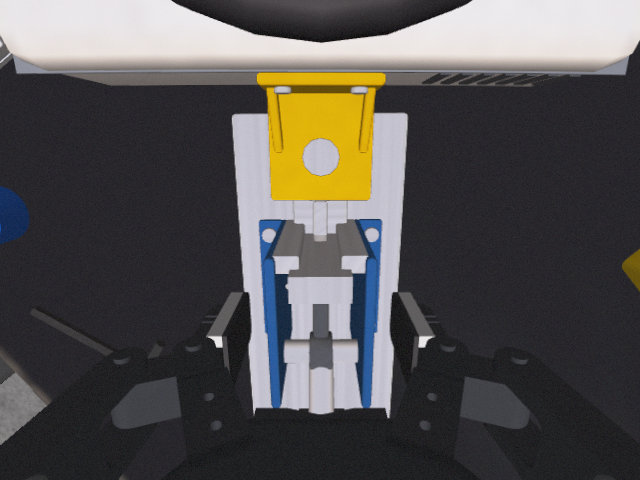

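```bash

python3 -m creep '{"translation":[[0,0,-8],[0,0,-25],[0,0,-35],[0,0,-35],[-20,0,-20],[-35,0,0],[-35,0,0],[-15,0,0],[0,0,0],[0,0,0]],"rotation":[[0,0,0],[0,0,0],[0,0,0],[0,0,0],[0,0,0],[0,0,0],[0,0,0],[0,0,0],[0,0,0],[0,0,0]],"claw":[60,60,60,60,40,20,0,0,0,0]}' 40
python3 - <<'E'
from h import *
c=shot('wrist','w18');d=shot('top');s=sense();print(s['tool_pos'],s['tcp_rot'],s['ft_force'],s['finger_gap'])
cv2.imwrite('pics/t18.png',cv2.resize(d['f'][140:320,205:425,::-1],None,fx=3.5,fy=3.3,interpolation=cv2.INTER_CUBIC))
E
```

```text
time: 21.8
tool_pos: [505.7, -218.5, 163.5]
tcp_rot: [180.0, -0.0, 59.8]
ft_force: [-0.8, -0.4, 0.1]
finger_gap: -0.1
[ 505.9997745  -217.85081222  163.31068776] [-1.79992801e+02 -3.02939286e-02  5.98514095e+01] [ 0.0878174  -0.08337285  0.60958235] 0.09487239464943428
```

View pics/w18.png

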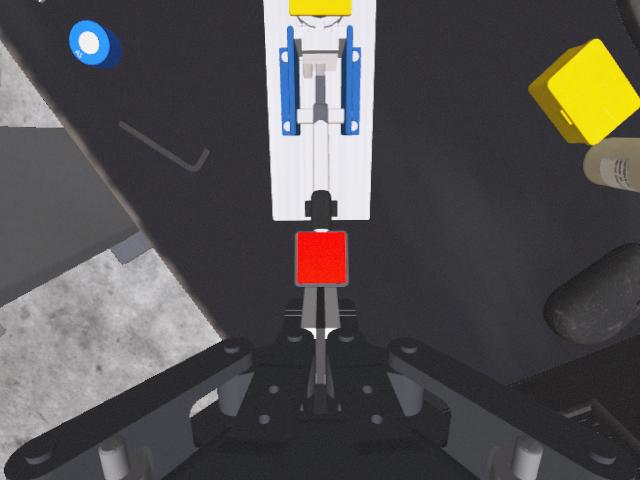

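View pics/t18.png

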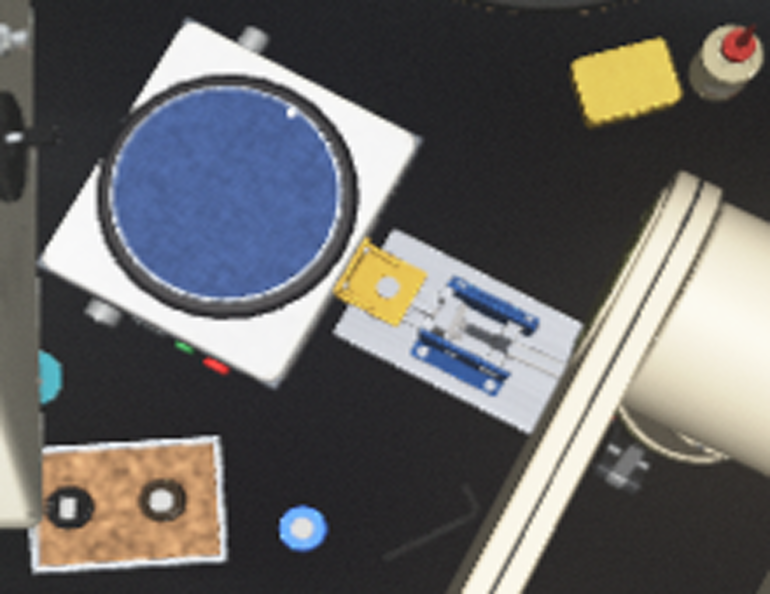

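```bash

python3 - <<'E'
from jf import *
c=load('wrist')
print('pad',at(c,[[322,258]],98))
T=sense()['tool_pos'][:2];u=np.array([np.cos(np.radians(59.85)),np.sin(np.radians(59.85))]);n=np.array([-u[1],u[0]])
print([( (p[:2]-T)@u,(p[:2]-T)@n) for p in at(c,[[322,258]],98)], [( (p[:2]-T)@u) for p in at(c,[[320,219]],6)])
E
```

```text
pad [[ 506.51860823 -220.49125837   98.        ]]
[(np.float64(-2.022636976416689), np.float64(-1.7748475919458413))] [np.float64(1.3082268754298318)]
```

```bash

python3 -m creep '{"translation":[[4,1,10],[0,0,20],[0,0,15],[0,0,7],[0,0,2],[0,0,0],[0,0,0]],"rotation":[[0,0,0],[0,0,0],[0,0,0],[0,0,0],[0,0,0],[0,0,0],[0,0,0]],"claw":[0,0,0,0,0,0,0]}'
python3 - <<'E'
from h import *
c=shot('wrist','w19');d=shot('scene');s=sense();print(s['tool_pos'],s['tcp_rot'],s['ft_force'],s['finger_gap'])
cv2.imwrite('pics/s19.png',cv2.resize(d['f'][160:330,240:460,::-1],None,fx=3.5,fy=3.5,interpolation=cv2.INTER_CUBIC))
E
```

```text
time: 22.6
tool_pos: [508.9, -216.1, 110.1]
tcp_rot: [179.9, -0.0, 59.8]
ft_force: [-0.4, 0.1, 0.2]
finger_gap: -0.1
[ 508.92334454 -216.20216969  110.23874887] [ 1.79911056e+02 -3.85243822e-03  5.97972879e+01] [-1.09048749 -0.12640032  0.04346929] 0.1811994622424055
```

View pics/w19.png

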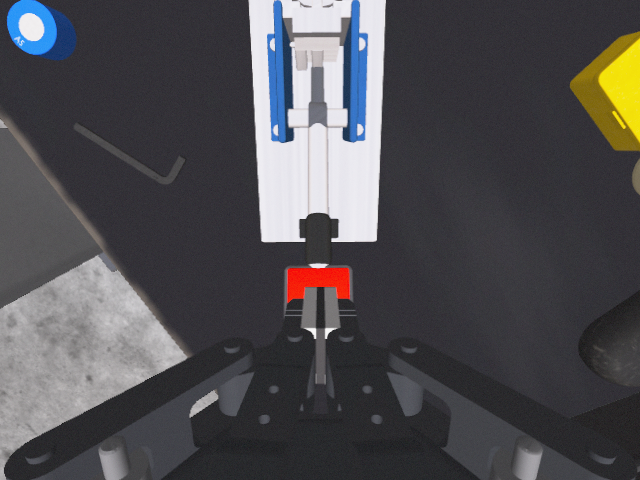

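View pics/s19.png

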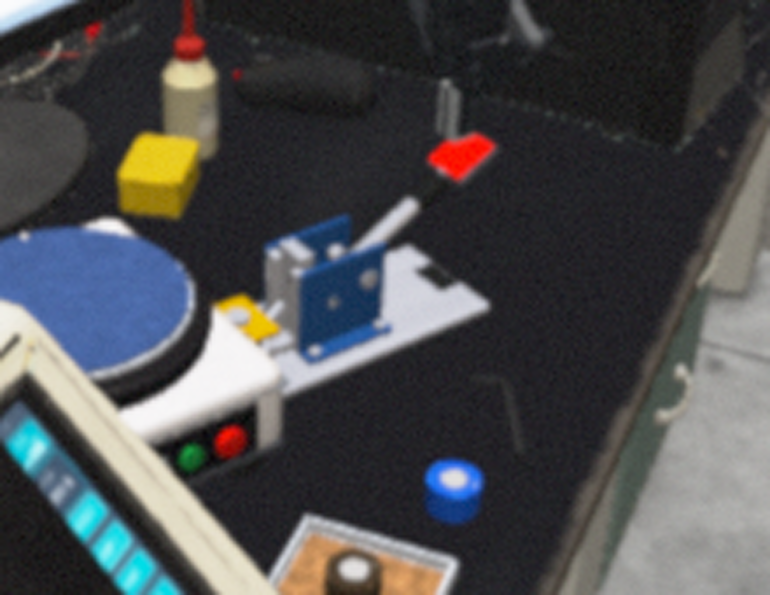

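```bash

python3 -m creep '{"translation":[[0,0,2],[0,0,2],[0,0,1],[0,0,0]],"rotation":[[0,0,0],[0,0,0],[0,0,0],[0,0,0]],"claw":[0,0,0,0]}'
python3 -m creep '{"translation":[[0,0,1.5],[0,0,1],[0,0,0]],"rotation":[[0,0,0],[0,0,0],[0,0,0]],"claw":[0,0,0]}'
```

```text
time: 23.1
tool_pos: [508.1, -215.8, 104.0]
tcp_rot: [-180.0, 0.0, 59.8]
ft_force: [-0.5, -0.3, 0.0]
finger_gap: -0.1
time: 23.4
tool_pos: [508.2, -215.8, 101.6]
tcp_rot: [-180.0, 0.0, 59.8]
ft_force: [0.3, -0.1, 0.3]
finger_gap: -0.1
```

```bash

python3 -m creep '{"translation":[[-1.5,0,3],[-2,0,3.5],[-2,0,3.5],[-1.5,0,3.5],[0,0,0]],"rotation":[[0,0,0],[0,0,0],[0,0,0],[0,0,0],[0,0,0]],"claw":[0,0,0,0,0]}'
python3 - <<'E'
from h import *
c=shot('wrist','w20');s=sense();print(s['tool_pos'],s['ft_force'])
E
```

```text
time: 23.9
tool_pos: [504.5, -222.1, 87.7]
tcp_rot: [-180.0, 0.0, 59.8]
ft_force: [0.4, -0.3, 1.7]
finger_gap: 0.0
[ 504.69262552 -222.0191381    88.06319006] [-0.13540246  0.26840844  1.89007589]
```

View pics/w20.png

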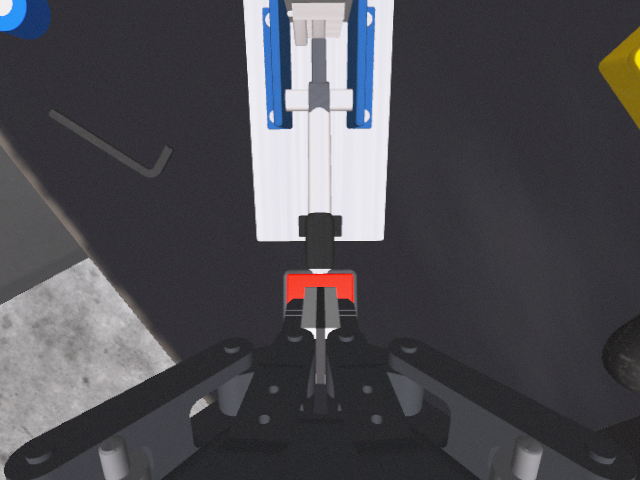

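```bash

python3 -m creep '{"translation":[[-2,0,5],[-1.7,0,5],[-1.4,0,5],[-1.1,0,5],[-0.8,0,5],[-0.6,0,5],[-0.4,0,4],[-0.2,0,3],[0,0,0]],"rotation":[[0,0,0],[0,0,0],[0,0,0],[0,0,0],[0,0,0],[0,0,0],[0,0,0],[0,0,0],[0,0,0]],"claw":[0,0,0,0,0,0,0,0,0]}'
python3 - <<'E'
from h import *
c=shot('wrist','w21');s=sense();print(s['tool_pos'],s['ft_force'])
E
```

```text
time: 24.85
tool_pos: [500.6, -229.6, 51.1]
tcp_rot: [180.0, 0.1, 59.8]
ft_force: [-2.6, -3.7, 5.5]
finger_gap: -0.3
[ 500.53704842 -229.62314187   51.30302712] [-3.09875213 -3.11322016  5.23304219]
```

View pics/w21.png

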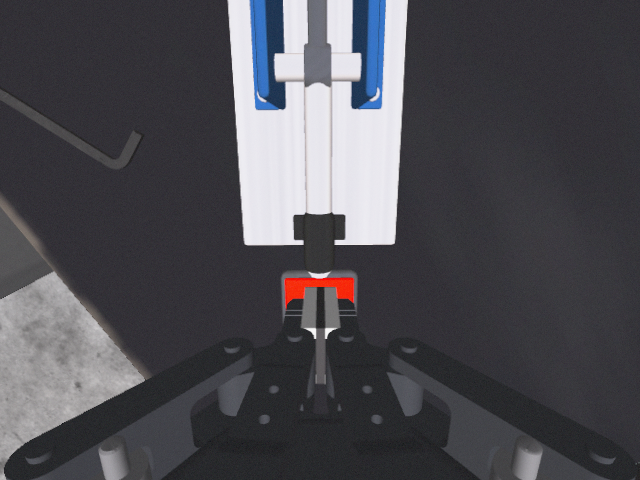

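```bash

python3 -m creep '{"translation":[[-1,0,2],[-0.3,0,3],[-0.2,0,2.5],[0,0,1.5],[0,0,0]],"rotation":[[0,0,0],[0,0,0],[0,0,0],[0,0,0],[0,0,0]],"claw":[0,0,0,0,0]}'
python3 - <<'E'
from h import *
s=sense();print(s['tool_pos'],s['ft_force'])
E
```

```text
time: 25.4
tool_pos: [500.4, -230.0, 42.5]
tcp_rot: [180.0, -0.0, 59.8]
ft_force: [-1.2, 1.2, 7.7]
finger_gap: -0.1
[ 500.40607173 -229.96722686   42.45695234] [-1.1518809   1.24602258  7.71423187]
```

```bash

python3 -m creep '{"translation":[[0,0,1],[0,0,1],[0,0,0]],"rotation":[[0,0,0],[0,0,0],[0,0,0]],"claw":[0,0,0]}'
python3 -m creep '{"translation":[[0,0,1],[0,0,0]],"rotation":[[0,0,0],[0,0,0]],"claw":[0,0]}'
python3 - <<'E'
from h import *
c=shot('wrist','w22');d=shot('scene');s=sense();print(s['tool_pos'],s['ft_force'])
cv2.imwrite('pics/s22.png',cv2.resize(d['f'][160:330,240:460,::-1],None,fx=3.5,fy=3.5,interpolation=cv2.INTER_CUBIC))
E
```

```text
time: 25.7
tool_pos: [500.4, -229.9, 40.6]
tcp_rot: [180.0, -0.1, 59.8]
ft_force: [0.5, 2.6, 7.0]
finger_gap: 0.3
time: 25.9
tool_pos: [500.6, -229.9, 40.1]
tcp_rot: [180.0, -0.1, 59.8]
ft_force: [-1.8, 3.0, 12.4]
finger_gap: -0.0
[ 500.55412684 -229.9549522    40.17557098] [-1.94579755  3.19502175 11.18315054]
```

View pics/s22.png

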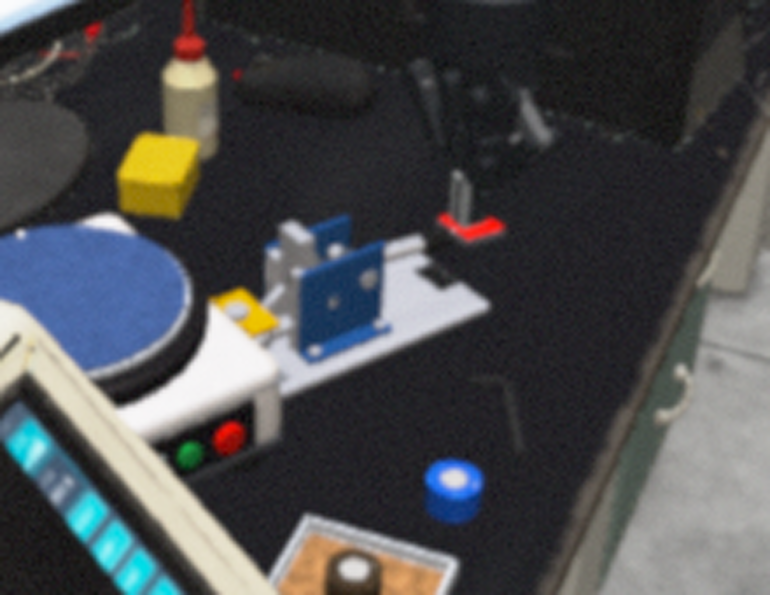

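```bash

python3 -m creep '{"translation":[[0,0,1],[0,0,0],[0,0,0]],"rotation":[[0,0,0],[0,0,0],[0,0,0]],"claw":[0,0,0]}'
```

```text
time: 26.3
tool_pos: [500.6, -230.0, 39.7]
tcp_rot: [180.0, -0.0, 59.8]
ft_force: [-3.5, 3.6, 16.8]
finger_gap: 0.1
```

```bash

python3 -m creep '{"translation":[[0,0,-4],[0,0,-5],[0.4,0,-6],[0.8,0,-6],[1.2,0,-6],[1.5,0,-6],[2,0,-6],[2.5,0,-6],[3,0,-6],[3,0,-6]],"rotation":[[0,0,0],[0,0,0],[0,0,0],[0,0,0],[0,0,0],[0,0,0],[0,0,0],[0,0,0],[0,0,0],[0,0,0]],"claw":[0,0,0,0,0,0,0,0,0,0]}'
python3 -m creep '{"translation":[[2.3,0,-6],[0,0,-5],[0,0,0],[0,0,0]],"rotation":[[0,0,0],[0,0,0],[0,0,0],[0,0,0]],"claw":[0,0,0,0]}'
python3 - <<'E'
from h import *
c=shot('wrist','w23');d=shot('scene');s=sense();print(s['tool_pos'],s['ft_force'])
cv2.imwrite('pics/s23.png',cv2.resize(d['f'][160:330,240:460,::-1],None,fx=3.5,fy=3.5,interpolation=cv2.INTER_CUBIC))
E
```

```text
time: 27.3
tool_pos: [507.1, -217.5, 95.6]
tcp_rot: [-180.0, -0.0, 59.8]
ft_force: [-0.1, 0.1, 0.8]
finger_gap: -0.2
time: 27.7
tool_pos: [508.3, -215.9, 106.3]
tcp_rot: [180.0, 0.0, 59.8]
ft_force: [0.4, 0.2, 0.0]
finger_gap: -0.1
[ 508.06770885 -215.80520093  105.87832109] [ 0.33005856 -0.60108443 -0.15282075]
```

View pics/w23.png

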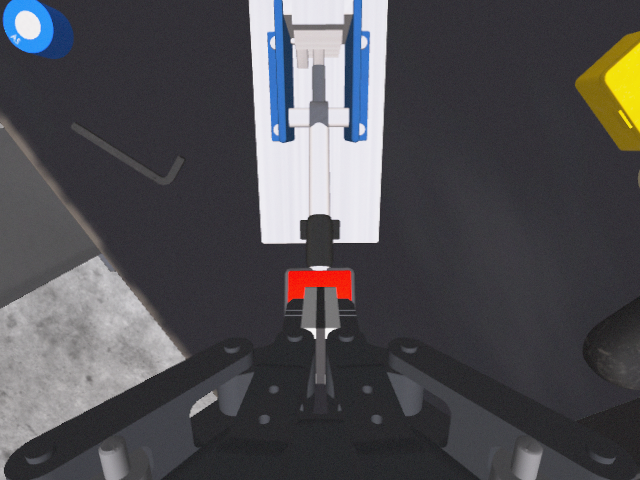

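View pics/s23.png

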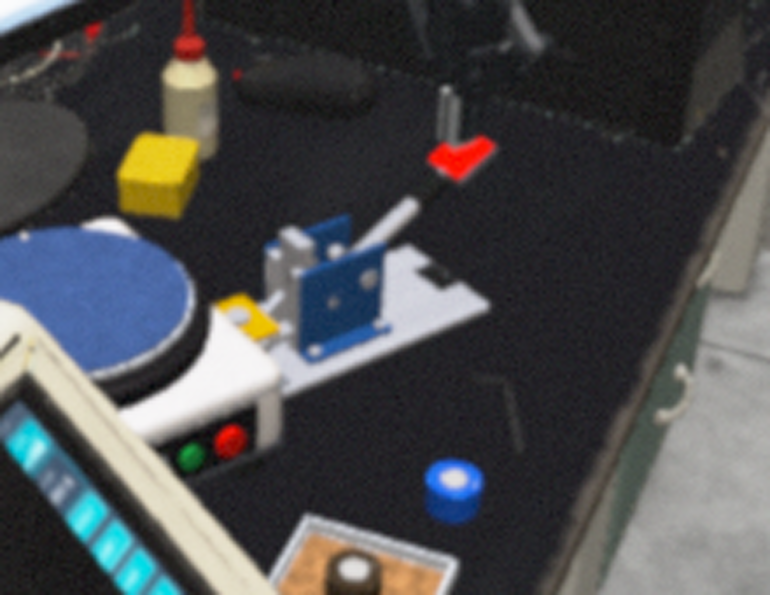

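```bash

python3 -m creep '{"translation":[[0,0,4],[-1.5,0,4],[-2,0,4],[-2,0,4],[-2,0,4],[-2,0,5],[-1.9,0,5],[-1.7,0,5],[0,0,0]],"rotation":[[0,0,0],[0,0,0],[0,0,0],[0,0,0],[0,0,0],[0,0,0],[0,0,0],[0,0,0],[0,0,0]],"claw":[0,0,0,0,0,0,0,0,0]}'
python3 -m creep '{"translation":[[-1.4,0,5],[-1.1,0,5],[-0.9,0,5],[-0.6,0,4],[-0.4,0,4],[0,0,0]],"rotation":[[0,0,0],[0,0,0],[0,0,0],[0,0,0],[0,0,0],[0,0,0]],"claw":[0,0,0,0,0,0]}'
python3 - <<'E'
from h import *
c=shot('wrist','w24');s=sense();print(s['tool_pos'],s['ft_force'])
E
```

```text
time: 28.7
tool_pos: [502.1, -226.9, 71.1]
tcp_rot: [180.0, -0.1, 59.8]
ft_force: [0.3, 3.7, 5.8]
finger_gap: -0.1
time: 29.3
tool_pos: [500.3, -230.5, 48.4]
tcp_rot: [180.0, -0.1, 59.8]
ft_force: [1.2, 4.8, 6.2]
finger_gap: 0.2
[ 500.23062618 -230.50032863   48.63504178] [0.68004382 5.27380611 6.86710465]
```

View pics/w24.png

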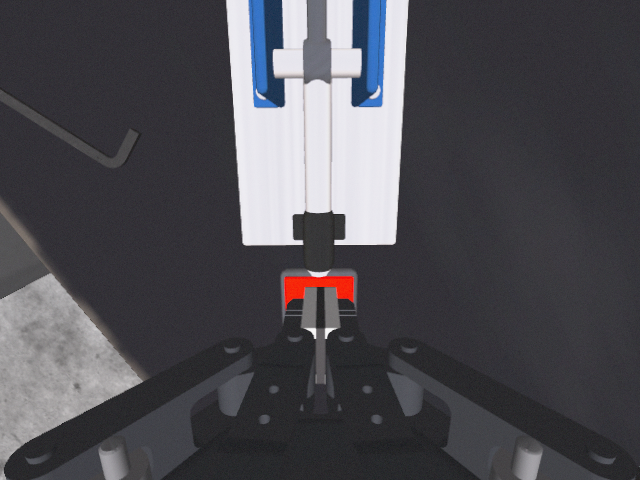

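Jack unmoved (base rear edge still at row 243). Horizontal force is +u ≈ 5 N (my tool is dragging rearward), so I continue nearly straight down with a slight forward relief.

```bash

python3 -m creep '{"translation":[[0.3,0,3],[0.3,0,3],[0,0,2],[0,0,0]],"rotation":[[0,0,0],[0,0,0],[0,0,0],[0,0,0]],"claw":[0,0,0,0]}'
python3 -m creep '{"translation":[[0,0,1.5],[0,0,1],[0,0,0]],"rotation":[[0,0,0],[0,0,0],[0,0,0]],"claw":[0,0,0]}'
```

```text
time: 29.75
tool_pos: [500.3, -230.6, 40.7]
tcp_rot: [180.0, -0.0, 59.8]
ft_force: [-0.1, 2.6, 6.9]
finger_gap: 0.2
time: 30.05
tool_pos: [500.5, -230.6, 39.6]
tcp_rot: [179.9, -0.0, 59.8]
ft_force: [-5.0, 5.3, 17.5]
finger_gap: -0.2
```

```bash

python3 -m creep '{"translation":[[0,-0.5,0.3],[0,0,0],[0,0,0]],"rotation":[[0,0,0],[0,0,0],[0,0,0]],"claw":[0,0,0]}'
python3 - <<'E'
from h import *
c=shot('wrist','w25');d=shot('scene');t=shot('top');s=sense();print(s['time'],s['tool_pos'],s['ft_force'])
cv2.imwrite('pics/s25.png',cv2.resize(d['f'][160:390,240:460,::-1],None,fx=2.6,fy=2.6,interpolation=cv2.INTER_CUBIC))
cv2.imwrite('pics/t25.png',cv2.resize(t['f'][140:320,205:425,::-1],None,fx=3.5,fy=3.3,interpolation=cv2.INTER_CUBIC))
E
```

```text
time: 30.35
tool_pos: [500.5, -230.6, 39.6]
tcp_rot: [179.9, -0.0, 59.8]
ft_force: [-4.2, 4.2, 17.4]
finger_gap: 0.0
30.5 [ 500.4681606  -230.59972965   39.59532622] [-3.88750459  4.08301466 17.60311023]
```

View pics/s25.png

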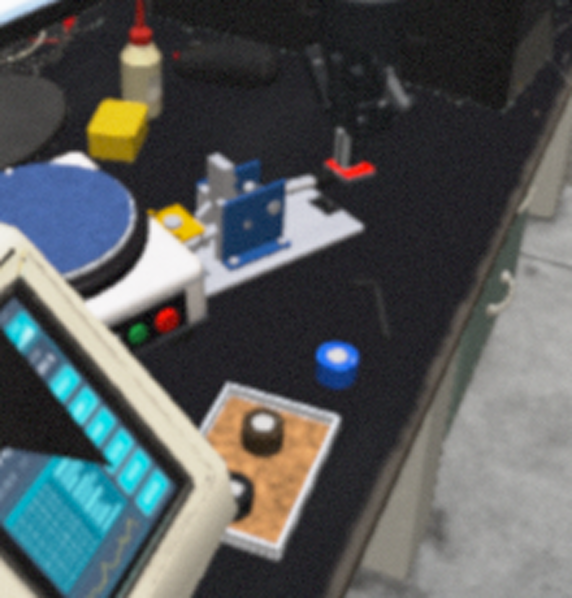

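View pics/t25.png

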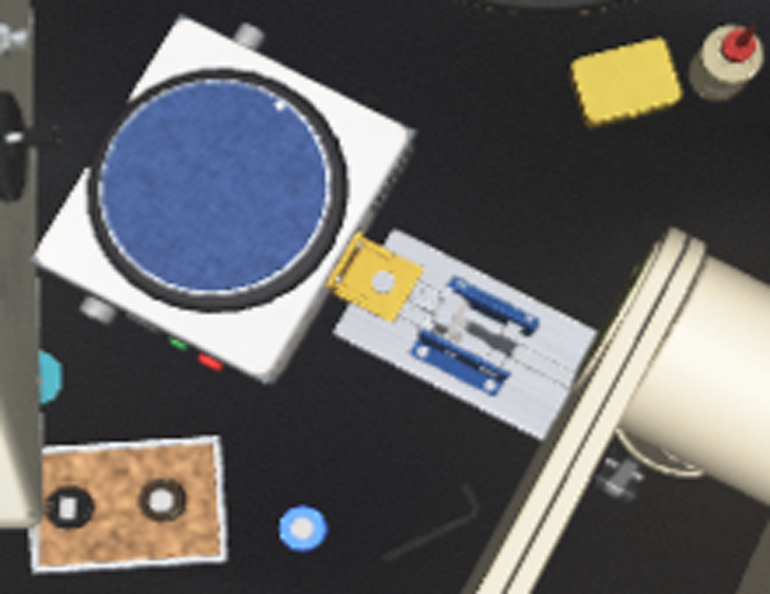

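View pics/w25.png

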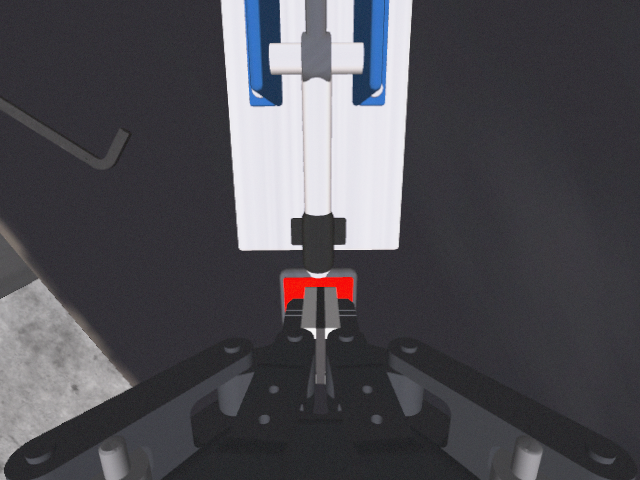

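```bash
python3 -c "
from bench import *
print(hand_in())"
```

```text
the job is handed in; nothing more can be done
None
```

I carried out the whole job in the order asked and handed it in at about 30.5 s, still holding the handle down.

- **Specimen:** I took the brown specimen off the wheel and set it in the free half of the tray. The last pictures show it upright, marked face up, beside the black one. I left the blue look-alike where it was.
- **Jack:** It stands flat on the bench and square to the right-hand face, and I let go of it before pumping. The cup should be about 1 mm from the pin. That comes from two estimates that put the remaining error on opposite sides: the wrist camera had the cup about 1 mm short, and the world coordinates had it about 0.5 mm past. The bracket hides the cup, so I could not check the fit from directly above.
- **Pumping:** I made two full strokes, with the handle seen fully up between them. Both ended on the stop with the tool at about 39.6 mm. At hand-in the tool was pressing down with about 17.5 N, more than the 7 to 11 N that pumping needs.
- **Result:** The last pictures show the polisher's right side raised and tilted on the jack, with the jack, the specimens and the other things still in place.

At hand-in about 6 N of sideways force remained on the handle pad. I shifted the tool 0.5 mm to reduce it, and the pictures showed no jack movement.

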